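Slide a copper link under the spring clip of a resistance-test fixture

ROBOT

A 6-joint arm with a two-finger parallel gripper is mounted at the origin on the work surface. World frame = base frame: x ahead of the robot, y to its left, z up, the work surface at z = 0. Lengths are in m, angles in degrees, forces in N, time in s.
With the tool pointing down it reaches from about 0.25 to 0.725 m from the base axis. Payload 9.7 kg.
Tool frame: the origin (TCP) lies at the very end of the fingers, on their centre line; the grasp point (between the pads) lies 19 mm behind it; y points along the fingers, x is the direction in which the jaws open and shut, and the axes are right-handed (so a half turn about y gives the same grasp; the last joint's range is limited). The gripper opens to 85 mm and grips with 20 to 120 N. Pads are 22 mm wide; open, the fingers measure 114 mm over their backs; the gripper's body (76 mm by 85 mm) begins 54 mm behind the grasp point. The pads swing forward as they close: fully open they stand 13 mm farther back than shut.
Start: joints at [74.943, 4.979, 10.078, 95.1, 0, 90], TCP at [0.143, 0.531, 0.231] pointing down, gripper open.
Joint ranges: [-179.16, 179.16], [-48.56, 103.87], [-65.8, 70.77], [-126.05, 130.52], [-82.76, 87.17], [-180, 180]. Speed limits (degrees/s): [127.2, 127.2, 147.25, 180, 180, 180].

INTERFACE

Orientations are given as [roll, pitch, yaw] about the fixed x, y, z axes, in that order (R = Rz(yaw) Ry(pitch) Rx(roll)).
In Python, from workcell import bot gives the robot as it stands.
- The arm moves only by the shell command python3 -m jog 'ROWS' [FORCE]. ROWS is JSON, a list of rows, each a list of 7 numbers: the closure, from 0 (fully open) to 1 (shut), then the shift along the world's x, y, z in units of 25 mm (1.0 is 25 mm), then the turn, a rotation vector about the world's x, y, z in units of 5 degrees (1.0 is 5 degrees). A call has 1 to 5 rows; each row is the pose to reach, as a shift and turn from the pose commanded when the call began; what a row does not reach only later rows make up. A row lasts 1/10 s, in which the tool goes at most 50 mm and 8.59 degrees, less where a joint would pass 70% of its speed; a pose out of reach is approached as far as the arm can. A call with a gripper value outside its range is refused whole. The fingers move at their own pace and stop on an object; FORCE is the grip in N (left out, the last holds). Time passes only in rows, so rows that repeat a pose let the fingers close. It gives the time, the measured TCP pose, the force and the opening at its end, in the units of the state.
- bot.get_obs(): the state, without advancing time (a new reading comes with each control period).
- bot.camera(name): name is "scene" or "side" or "wrist"; returns (picture, depth): 480x640x3 uint8, red, green, blue; 480x640 float32, m along the optical axis (not along the pixel's ray), 0 where there is no reading.
- bot.camera_model(name): a dict with "fx", "fy", "cx", "cy" (pixels), "rvec" (rotation vector, rad) and "tvec" (3), from world to camera coordinates, as OpenCV has them; the wrist camera has in their place "tool_from_camera" (4x4, takes a point from camera to tool coordinates, whose origin is the TCP and whose axes are the tool frame's). Camera axes: x right, y down, z forward; pixel columns grow to the right and rows downward; lengths in m; the calibration is good to about 2 mm. A picture is of the moment at which its call begins: read the wrist's pose just before it. camera_model takes no time and is no camera call.
- bot.job_done(): hands the job in, once; it reports no verdict.
Trained networks look in the newest picture that a camera, given by its name, has taken for a name from the list of things; names that differ only in an ending like _2 or _b are one class to them, and where a whole thing is asked for, a point or a joint stands for the part that bears it (a point fixed in the world has none). Each returns a list of dicts, best first, with "conf" (0 to 1); they miss things now and then, are a little off and sometimes report something else, mostly with a low value. They report only what shows in the picture. A call takes as long as a camera call. They do not tell look-alikes from the thing itself.
- bot.regions_of(camera, label): "pixels" (480x640 bool, what is visible of it) and "point" ([row, column] in pixels, amid what is visible of it).
The state is a dict: "time": time; "q": joint angles; "qd": joint speeds; "joint_efforts": joint torques, N m; "ee_pos": TCP position; "tcp_rot": TCP orientation; "wrist_force": force on the tool from outside, world axes, zero at the start; "torque": the same for the moment, N m; "opening": finger opening in m.
Only numpy, scipy, OpenCV 4.12 (cv2) and the standard library are available. Lean on these libraries where they do the work, as an engineer would, in place of code of your own. Each camera call takes 0.05 s, during which the arm holds its last target. There are 200 camera calls.

TASK

Load the copper link into the test fixture: with one fingertip press down the red lever of the spring clip and keep it down while the other fingertip pushes the link from behind along its channel, beneath the raised clip, until it is fully home against the blue end stop. Then let the lever up so that the clip clamps the link, and move away. Only press and push, never pick up or tip the link, do not let the clip drop on it before it is home, and leave everything else on the bench where it is.

Things in the scene. Friction and masses are not known exactly. Their poses are not given: they have to be found in the camera images.
- fixture: Black-based test fixture, fixed. Origin: on the table under the channel's centre line; +x the way the link is pushed, +y the lever's side, z up. Base x -125 to 105, y -40 to 95 mm, 10 thick. Channel along x at y = 0: floor 18 mm above the table, 43 mm wide, aluminium walls 5 mm high on both sides (x -110 to 66). Red and black binding posts, 42 mm above the table, at x = 93.
- pivot (a point): Middle of the clip's steel pivot rod: 8 mm thick, along the fixture's x at y = 34, axis 34 mm above the table, between posts 40 mm tall at x = -116 and 54. It lies between the channel and the lever; the fingers straddle it.
- clip_foot (a point): Underside centre of the clip's brass foot, 16 mm along x (fixture x 32 to 48) by 12 mm, over the channel. Shut, it is 1 mm above the floor and blocks the way; it rises as the lever goes down.
- clip (a joint): The spring clip's turn about its rod, rad: 0 shut (lever up, foot down), 0.5 lever fully down on its stop, foot 17 mm above the channel floor. A link beneath the released foot holds it at about 0.28; from 0.38 the foot clears the link by 3 mm. Sprung shut: about 4 N on the middle of the lever starts it, 8 to 11 N holds it down; it springs back when released.
- lever_pad (a point): Middle of the top of the red lever, a flat plate 150 mm along x (fixture x -110 to 40), 40 wide. Shut, it slopes up away from the channel by 0.5 rad, this point at y = 65, 36 mm above the table. Fully down it is level, y = 42 to 82, its top 20.5 mm above the table, 2.5 mm above the channel floor: a fingertip on it and one behind the link are then level. A fingertip can slide along it.
- link_rear (a point): Centre of the rear end face (to be pushed) of the copper link, 5 mm above its underside: a flat bar 80 mm long (x) by 40 wide by 10 thick, 0.2 to 0.4 kg, loose in the channel, axes as the fixture's. At the start at fixture x about -80 to -56; home, at x = -10.
- link_front (a point): Centre of the link's front end face, 80 mm ahead of link_rear, 5 mm above its underside.
- stop_face (a point): Point on the blue end stop's face (fixture x = 70; its top is 34 mm above the table), on the channel's centre line, 5 mm above the channel floor: link_front comes here when home.
- screwdriver_red: Bystander: a red-handled screwdriver, 190 mm, lying to the lever's side of the fixture. Origin at its underside.
- screwdriver_yellow: Bystander: a yellow-handled screwdriver, 210 mm, lying on the table. Origin at its underside.
- terminal: Bystander: a yellow terminal strip, 45 x 20 x 24 mm, lying on the table beside the fixture. Origin at its underside.
- fuse: Bystander: a white ceramic blade fuse, 54 x 20 x 24 mm, standing beside the fixture. Origin at its underside.
- pliers: Bystander: orange-handled pliers, about 200 mm, lying on the table. Origin at its underside.
- spare_bar: Bystander: an aluminium bar, 110 x 30 x 6 mm, lying on the table. Origin at its underside.
- ferrules: Bystander: a jar with a blue cap, 56 mm across, 70 mm tall. Origin at its underside.
Mind the look-alikes: they are no part of the job. There is more than one size of the part that bears link_rear; the job needs the smallest.

How it is judged (in metres and radians):
On the way, in this order (a step that is already met when the one before it is completed fails the run):
1. the lever is held down with the link still in front of the clip (value of joint clip above 0.36 rad and x of link_front in the frame of fixture below 0.034 m), for 0.1 s.
2. the link is home against the end stop with the lever still held down (value of joint clip above 0.34 rad and x of link_front in the frame of fixture above 0.066 m and z of link_front in the frame of fixture below 0.026 m), for 0.1 s.
At the end, for the whole second after the job is handed in: The link lies flat in the channel, its front within 4 mm of the end stop, and the released clip rests on it (clip joint 0.2 to 0.33), at rest (x of link_front in the frame of fixture above 0.066 m and z of link_front in the frame of fixture below 0.026 m and value of joint clip between 0.2 and 0.33 rad and velocity of joint clip between -0.05 and 0.05 rad/s and horizontal distance between link_front and stop_face below 0.006 m); the robot touches nothing.
It fails at once if the link was lifted (over 10 mm above the channel floor) or tipped (over 0.2 rad) (z of any of link_front, link_rear in the frame of fixture above 0.033 m or angle between link_front's own z axis and vertical above 0.2 rad).
It fails at once if the clip was let down on the link before it was home (value of joint clip below 0.31 rad and x of link_front in the frame of fixture between 0.036 and 0.062 m).
It fails at once if a bystander was moved by more than 20 mm (distance of any of screwdriver_red, screwdriver_yellow, terminal, fuse, pliers, spare_bar, ferrules from where it was at the start of the episode above 0.02 m).
It also fails if it takes over 48 s, if anything falls off the work surface, if the arm or the gripper's body presses on something with over 40 N, if the wrist force passes 120 N, or if a joint passes its speed limit or range.

## Working session

There is one attempt and no reset: what is moved stays moved. The work goes in short steps, Python scripts to look and compute and a shell command to move; the robot and the scene stay as the last step left them, time stands still between calls to the robot, and variables do not carry over. Pictures are saved under pics/ and viewed, about 8 in all and at most 12, crops included, and the job is handed in when it is done.

```bash
mkdir -p pics
cat > h.py <<'E'
import numpy as np, cv2
from workcell import bot
from scipy.spatial.transform import Rotation as R
def grab(n):
    im,d=bot.camera(n); return im,d
def save(im,f,box=None,s=1):
    if box: im=im[box[0]:box[1],box[2]:box[3]]
    im=cv2.resize(im,None,fx=s,fy=s,interpolation=cv2.INTER_CUBIC)
    cv2.imwrite('pics/'+f,im[:,:,::-1])
def world(n,rows,cols,d):
    m=bot.camera_model(n); rows=np.asarray(rows,float);cols=np.asarray(cols,float)
    p=np.stack([(cols-m['cx'])/m['fx']*d,(rows-m['cy'])/m['fy']*d,d],-1)
    Rm=cv2.Rodrigues(np.array(m['rvec'],float))[0]
    return (p-np.array(m['tvec']).ravel())@Rm
def proj(n,P):
    m=bot.camera_model(n)
    K=np.array([[m['fx'],0,m['cx']],[0,m['fy'],m['cy']],[0,0,1.]])
    return cv2.projectPoints(np.array(P,float).reshape(-1,1,3),np.array(m['rvec'],float),np.array(m['tvec'],float),K,None)[0][:,0]
E
python3 - <<'E'
from h import *
print(bot.get_obs())
for n in('scene','side'):
    im,d=grab(n); save(im,n+'0.png'); np.savez(n+'0.npz',im=im,d=d)
    for l in('fixture','link_rear','lever_pad','clip','fuse','terminal','screwdriver_red','spare_bar'):
        for r in bot.regions_of(n,l)[:4]:
            m=r['pixels']&(d>0); p=world(n,*np.nonzero(m),d[m]) if m.any() else np.zeros((1,3))
            print(n,l,round(r['conf'],2),np.round(r['point']),m.sum(),np.median(p,0).round(3))
E
```

```text
{'time': 0.0, 'q': array([ 7.49425452e+01,  5.01223702e+00,  1.00328886e+01,  9.50999113e+01,
       -9.72680325e-04,  9.00015212e+01]), 'qd': array([-0.01393616,  0.03124964,  0.0693589 , -0.05286553, -0.0748531 ,
       -0.02604021]), 'joint_efforts': array([ 1.74159097e-03, -5.20397329e+01,  4.64797175e+01,  1.67126663e-02,
        1.06026819e-04, -1.07634204e-05]), 'ee_pos': array([0.14282542, 0.53088301, 0.23055815]), 'tcp_rot': array([-9.00009748e+01,  7.92596970e-02,  7.49410240e+01]), 'wrist_force': array([-0.49408469,  0.81041058, -0.05648903]), 'torque': array([ 0.02597244, -0.03623784, -0.0289732 ]), 'opening': 0.08568382110783967}
scene fixture 0.92 [275. 288.] 4614 [ 0.613 -0.035  0.021]
scene link_rear 0.94 [194. 312.] 901 [0.376 0.037 0.015]
scene link_rear 0.89 [252. 272.] 564 [ 0.556 -0.068  0.029]
scene link_rear 0.89 [274. 172.] 1146 [ 0.586 -0.285  0.015]
scene lever_pad 0.63 [255. 293.] 1354 [ 0.57  -0.016  0.038]
scene clip 0.84 [255. 293.] 1468 [ 0.571 -0.016  0.038]
scene clip 0.53 [273. 287.] 4758 [ 0.612 -0.036  0.021]
scene fuse 0.76 [296. 226.] 150 [ 0.658
[... 729 characters left out ...]
er_pad 0.42 [177. 276.] 397 [0.57  0.471 0.039]
side clip 0.86 [258. 352.] 1091 [ 0.567 -0.009  0.036]
side fuse 0.76 [291. 421.] 183 [ 0.647 -0.179  0.018]
side terminal 0.48 [306. 372.] 243 [ 0.526 -0.172  0.014]
side terminal 0.37 [265. 358.] 3470 [ 0.574 -0.054  0.018]
side terminal 0.32 [383. 468.] 976 [ 0.55  -0.435  0.02 ]
side screwdriver_red 0.64 [246. 320.] 369 [0.535 0.085 0.017]
side screwdriver_red 0.37 [271. 357.] 395 [ 0.548 -0.072  0.026]
side screwdriver_red 0.36 [180. 275.] 388 [0.568 0.471 0.041]
side screwdriver_red 0.22 [387. 466.] 961 [ 0.55  -0.436  0.02 ]
side spare_bar 0.47 [209. 245.] 239 [0.432 0.388 0.004]
side spare_bar 0.45 [304. 374.] 249 [ 0.526 -0.172  0.013]
```

View pics/scene0.png

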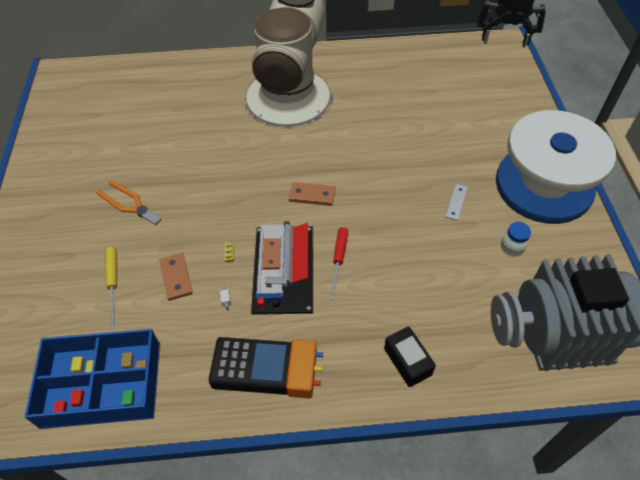

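View pics/side0.png

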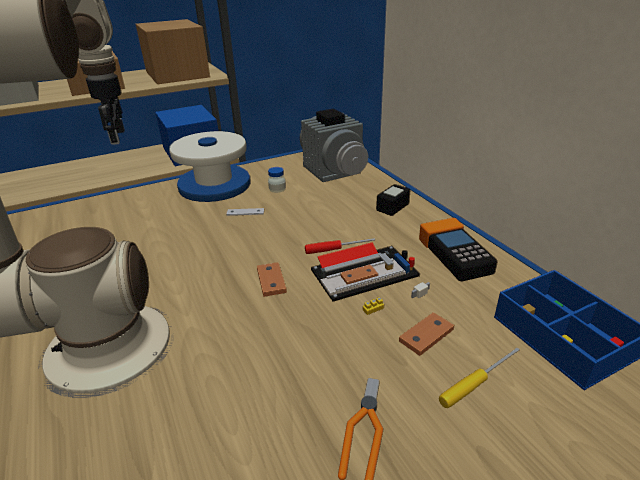

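Copper bars (scene, col,row): (312,194) and (172,274) lie loose and are larger. The one at (272,252) sits in the fixture channel; it is the smallest, and the one I want. The binding posts and blue stop are at the far end, so the push is roughly world +x, with the lever on the +y side. Next I'll move the wrist camera above it.

```bash
python3 -m jog '[[0,1,-1.3,0.5,0,0,0.6],[0,2,-2.6,1,0,0,1.2],[0,3,-4,1.5,0,0,1.8],[0,4,-5.4,2,0,0,2.4],[0,5,-6.6,2,0,0,3]]'; python3 -m jog '[[0,1,-1.3,0,0,0,0],[0,2,-2.6,0,0,0,0],[0,3,-4,0,0,0,0],[0,4,-5.4,0,0,0,0],[0,5,-6.6,0,0,0,0]]'
python3 - <<'E'
from h import *
print(np.round(bot.camera_model('wrist')['tool_from_camera'],3), bot.camera_model('wrist')['fx'])
E
```

```text
time: 1.4
ee_pos: [0.2687, 0.3648, 0.2832]
tcp_rot: [-90.1, -0.1, 90.1]
wrist_force: [1.0, -0.1, -0.2]
opening: 0.0854
time: 1.9
ee_pos: [0.3936, 0.1993, 0.2816]
tcp_rot: [-90.0, -0.0, 89.9]
wrist_force: [0.1, 0.2, 1.2]
opening: 0.0856
[[ 1.    -0.001 -0.001 -0.   ]
 [ 0.    -0.3    0.954 -0.142]
 [-0.001 -0.954 -0.3    0.077]
 [ 0.     0.     0.     1.   ]] 387.52785794496623
```

```bash
python3 -m jog '[[0,1,-1.8,0,0,0,0],[0,2,-3.6,-0.4,0,0,0],[0,3,-5.4,-0.8,0,0,0],[0,4,-7.2,-1.2,0,0,0],[0,5,-9.4,-1.6,0,0,0]]'; python3 -m jog '[[0,0,0,0,0,0,0],[0,0,0,0,0,0,0],[0,0,0,0,0,0,0]]'
cat >> h.py <<'E'
def wristT(o):
    T=np.eye(4);T[:3,:3]=R.from_euler('xyz',o['tcp_rot'],degrees=True).as_matrix();T[:3,3]=o['ee_pos']
    return T@np.array(bot.camera_model('wrist')['tool_from_camera'])
def wworld(T,rows,cols,d):
    m=bot.camera_model('wrist');rows=np.asarray(rows,float);cols=np.asarray(cols,float)
    p=np.stack([(cols-m['cx'])/m['fx']*d,(rows-m['cy'])/m['fy']*d,d],-1)
    return p@T[:3,:3].T+T[:3,3]
def wproj(T,P):
    m=bot.camera_model('wrist');c=(np.asarray(P)-T[:3,3])@T[:3,:3]
    return np.stack([m['fx']*c[:,0]/c[:,2]+m['cx'],m['fy']*c[:,1]/c[:,2]+m['cy']],-1)
E
python3 - <<'E'
from h import *
o=bot.get_obs();T=wristT(o);im,d=grab('wrist');save(im,'w1.png');np.savez('w1.npz',im=im,d=d,T=T)
for l in('fixture','link_rear','lever_pad','clip_foot','fuse','terminal','screwdriver_red'):
    for r in bot.regions_of('wrist',l)[:2]:
        m=r['pixels']&(d>0);p=wworld(T,*np.nonzero(m),d[m])
        print(l,round(r['conf'],2),np.round(r['point']),m.sum(),np.median(p,0).round(3))
        if l in('fixture','link_rear','lever_pad'):
            if l!='lever_pad':
                z=p[:,2]; print(np.percentile(z,[5,25,50,75,95]).round(4))
            if l=='link_rear': p=p[abs(z-np.median(z))<.004]
            if l=='fixture': p=p[z<.06]
            print(cv2.minAreaRect((p[:,:2]*1000).astype(np.float32)))
E
```

```text
time: 2.4
ee_pos: [0.5102, -0.018, 0.2442]
tcp_rot: [-90.0, -0.0, 89.9]
wrist_force: [1.5, 1.2, -0.4]
opening: 0.0853
time: 2.7
ee_pos: [0.5093, -0.0153, 0.245]
tcp_rot: [-90.0, -0.0, 90.0]
wrist_force: [0.1, -0.5, -0.0]
opening: 0.0852
fixture 0.74 [264. 303.] 23641 [ 0.567 -0.033  0.022]
[0.0089 0.0107 0.0224 0.0355 0.0418]
((581.2692260742188, -42.143455505371094), (135.2543487548828, 230.02232360839844), 85.52085876464844)
link_rear 0.77 [244. 271.] 3257 [ 0.548 -0.066  0.028]
[0.0261 0.0271 0.0276 0.0281 0.0289]
((550.8040771484375, -66.78990173339844), (40.197608947753906, 80.20930480957031), 85.63471221923828)
link_rear 0.72 [267.  65.] 5983 [ 0.576 -0.281  0.013]
[0.0048 0.0126 0.0133 0.0139 0.0147]
((579.9080200195312, -284.9224548339844), (109.70098876953125, 56.53070068359375), 13.981524467468262)
lever_pad 0.76 [256. 329.] 9251 [ 0.558 -0.012  0.036]
((566.43212890625, -28.705665588378906), (98.74419403076172, 172.23739624023438), 84.80355072021484)
clip_foot 0.7 [259. 325.] 9220 [ 0.558 -0.012  0.036]
fuse 0.56 [317. 173.] 275 [ 0.632 -0.174  0.017]
fuse 0.4 [260. 324.] 9042 [ 0.558 -0.012  0.036]
terminal 0.63 [218. 174.] 1104 [ 0.525 -0.161  0.016]
```

View pics/w1.png

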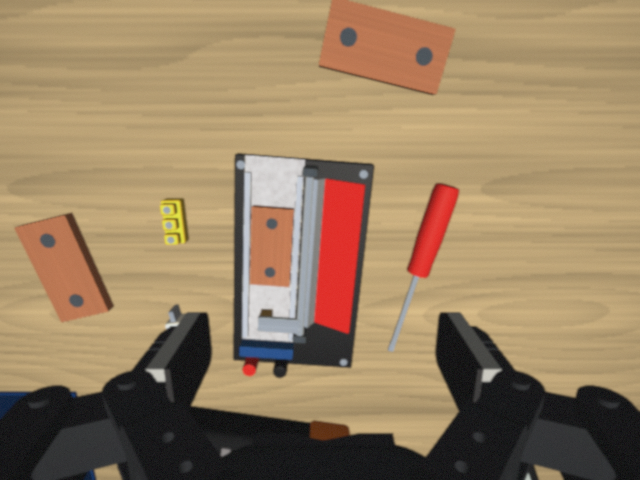

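Wrist view: the fixture spans cols 235–372 and rows 153–365, with the target link at (271,244), the smallest copper bar, in the channel. The big look-alikes are at (387,45) and (63,267). The fit gives fixture yaw −4.5°, origin (0.589,−0.070) and link rear at fixture x≈−78.5. Base and link rectangles match their nominal sizes. This view serves as the close check.

```bash
python3 -m jog '[[0.42,-0.25,-0.3,-1.5,0,0,-0.45],[0.42,-0.5,-0.62,-3,0,0,-0.9],[0.42,-0.5,-0.62,-4.5,0,0,-0.9],[0.42,-0.5,-0.62,-6,0,0,-0.9],[0.42,-0.5,-0.62,-6.8,0,0,-0.9]]'; python3 -m jog '[[0.42,0,0,0,0,0,0],[0.42,0,0,0,0,0,0],[0.42,0,0,0,0,0,0]]'
python3 - <<'E'
from h import *
o=bot.get_obs();T=wristT(o);im,d=grab('wrist');np.savez('w2.npz',im=im,d=d,T=T)
im2,d2=grab('side');save(np.hstack([cv2.resize(im,(400,300)),cv2.resize(im2[180:330,260:460],(400,300))]),'w2.png')
E
```

```text
time: 3.6
ee_pos: [0.4955, -0.0314, 0.0715]
tcp_rot: [-89.8, 0.0, 85.4]
wrist_force: [-0.2, 0.9, 1.0]
opening: 0.0496
time: 3.9
ee_pos: [0.498, -0.0315, 0.0764]
tcp_rot: [-90.1, -0.0, 85.5]
wrist_force: [-0.2, 0.2, -0.9]
opening: 0.0497
```

View pics/w2.png

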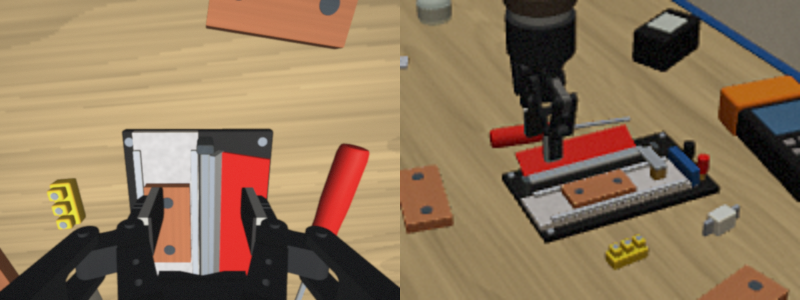

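```bash
cat >> h.py <<'E'
def fix(p):
    a=np.radians(-4.5);ex=np.array([np.cos(a),np.sin(a)]);ey=np.array([-ex[1],ex[0]])
    q=np.asarray(p)[...,:2]-np.array([.5891,-.0703])
    return np.concatenate([np.stack([q@ex,q@ey],-1),np.asarray(p)[...,2:3]],-1)
E
python3 - <<'E'
from h import *
f=np.load('w2.npz');d=f['d'];r,c=np.mgrid[:480,:640]
p=fix(wworld(f['T'],r,c,d))*1000
m=(d>0)&(abs(p[...,0]+94)<16)&(p[...,2]>52)&(p[...,2]<110)
for s,lo,hi in(('chan',-30,15),('lev',48,90)):
    q=p[m&(p[...,1]>lo)&(p[...,1]<hi)];print(s,len(q),np.percentile(q,[0.5,2,10,50,98],axis=0).round(1).tolist())
E
```

```text
chan 2120 [[-106.4, -7.0, 79.7], [-106.2, -6.5, 81.6], [-105.9, -4.7, 85.9], [-101.8, 5.1, 98.3], [-84.9, 6.8, 109.5]]
lev 2109 [[-106.2, 55.9, 79.6], [-106.1, 55.9, 81.3], [-105.8, 56.0, 85.9], [-101.6, 57.6, 98.2], [-84.7, 69.3, 109.5]]
```

```bash
python3 -m jog '[[0.42,-0.1,0,-0.5,0,0,0],[0.42,-0.1,0,-1,0,0,0],[0.42,-0.1,0,-1.4,0,0,0],[0.42,-0.1,0,-1.6,0,0,0],[0.42,-0.1,0,-1.8,0,0,0]]'; python3 -m jog '[[0.42,0,0,-0.1,0,0,0],[0.42,0,0,-0.2,0,0,0],[0.42,0,0,-0.2,0,0,0],[0.42,0,0,-0.2,0,0,0]]'
```

```text
time: 4.5
ee_pos: [0.4942, -0.0315, 0.0289]
tcp_rot: [-89.9, -0.0, 85.4]
wrist_force: [-1.8, -0.8, 4.2]
opening: 0.0491
time: 4.9
ee_pos: [0.4942, -0.0318, 0.025]
tcp_rot: [-90.0, 0.0, 85.4]
wrist_force: [-5.0, -2.5, 5.6]
opening: 0.0494
```

```bash
python3 -m jog '[[0.42,0,0,-0.1,0,0,0],[0.42,0,0,-0.1,0,0,0],[0.42,0,0,-0.1,0,0,0]]'
python3 - <<'E'
from h import *
for i in range(3):
    im,d=grab('wrist');o=bot.get_obs();print(o['wrist_force'].round(1),o['torque'].round(2),o['ee_pos'].round(4))
T=wristT(o);np.savez('w3.npz',im=im,d=d,T=T)
im2,d2=grab('side');save(np.hstack([cv2.resize(im,(400,300)),cv2.resize(im2[210:300,310:430],(400,300),interpolation=cv2.INTER_CUBIC)]),'w3.png')
r,c=np.mgrid[:480,:640];p=fix(wworld(T,r,c,d))*1000
for n,mm in (('link',(im[...,0]>120)&(im[...,1]<130)&(im[...,1]>60)&(abs(p[...,1])<25)&(p[...,2]<40)),('lever',(im[...,0]>170)&(im[...,1]<60)&(p[...,0]<60)&(p[...,0]>-120)&(p[...,1]>38)&(p[...,1]<88))):
    q=p[mm&(d>0)];print(n,len(q),np.percentile(q,[1,10,50,90,99],axis=0).round(1).tolist() if len(q) else'')
E
```

```text
time: 5.2
ee_pos: [0.4944, -0.0322, 0.0228]
tcp_rot: [-90.0, 0.1, 85.4]
wrist_force: [-4.9, -4.2, 7.7]
opening: 0.0498
[-5.8 -4.7  6.9] [-0.67  1.05  0.18] [ 0.4945 -0.0322  0.0228]
[-5.1 -4.   7.1] [-0.72  1.04  0.13] [ 0.4945 -0.0322  0.0228]
[-5.2 -4.5  7.2] [-0.74  1.05  0.18] [ 0.4945 -0.0322  0.0228]
link 1669 [[-125.1, -22.0, -0.7], [-108.9, -1.6, 18.9], [-58.7, 6.5, 27.5], [-45.6, 19.7, 28.3], [-43.0, 21.0, 29.2]]
lever 6294 [[-109.8, 45.6, 21.7], [-107.4, 47.3, 22.7], [-85.1, 54.6, 24.4], [-49.0, 78.5, 29.5], [-41.1, 82.8, 31.0]]
```

View pics/w3.png

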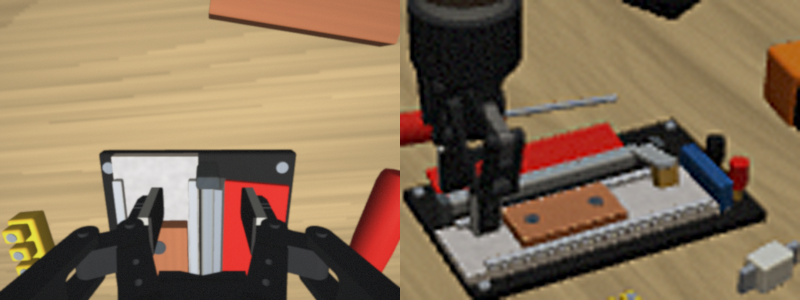

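```bash
python3 -m jog '[[0.42,0,0,-0.05,0,0,0],[0.42,0,0,-0.1,0,0,0],[0.42,0,0,-0.15,0,0,0],[0.42,0,0,-0.15,0,0,0],[0.42,0,0,-0.15,0,0,0]]'
cat > look.py <<'E'
from h import *
import sys
im,d=grab('wrist');o=bot.get_obs();print(o['time'],o['wrist_force'].round(1),fix(o['ee_pos']).round(4))
T=wristT(o);r,c=np.mgrid[:480,:640];p=fix(wworld(T,r,c,d))*1000
mm=(d>0)&(im[...,0]>150)&(im[...,1]<60)&(p[...,0]<60)&(p[...,0]>-120)&(p[...,1]>38)&(p[...,1]<88)&(p[...,2]<60)
q=p[mm];k=np.polyfit(q[:,1],q[:,2],1);print('lever slope',k[0].round(3),'clip~',(.5-np.arctan(k[0])).round(3),'z@62',np.polyval(k,62).round(1))
for n in('scene','side'):
    im,d=grab(n)
    p=fix(world(n,*np.mgrid[:480,:640],d))*1000
    hsv=cv2.cvtColor(im,cv2.COLOR_RGB2HSV)
    mm=(d>0)&(hsv[...,0]<14)&(hsv[...,1]>90)&(im[...,1]>60)&(abs(p[...,1])<18)&(p[...,0]>-110)&(p[...,0]<75)&(p[...,2]>22)&(p[...,2]<33)
    q=p[mm];print(n,'link',len(q),np.percentile(q[:,0],[2,50,98]).round(1),np.median(q[:,1:],0).round(1))
    save(im,n+sys.argv[1]+'.png',(200,320,230,390) if n=='scene' else (210,300,310,430),4)
E
python3 look.py 4
```

```text
time: 5.9
ee_pos: [0.4947, -0.0328, 0.0195]
tcp_rot: [-90.1, 0.1, 85.4]
wrist_force: [-6.3, -7.9, 11.0]
opening: 0.0493
5.95 [-6.2 -7.4 10.6] [-0.0971  0.03    0.0195]
lever slope 0.097 clip~ 0.403 z@62 22.8
scene link 414 [-73.3 -33.1   2.6] [ 0.1 29.3]
side link 290 [-75.6 -39.   -0.2] [-0.3 26.7]
```

```bash
python3 -m jog '[[0.42,0,0,-0.03,0,0,0],[0.42,0,0,-0.06,0,0,0],[0.42,0,0,-0.08,0,0,0],[0.42,0,0,-0.08,0,0,0],[0.42,0,0,-0.08,0,0,0]]'
python3 -m jog '[[0.42,0.1,-0.01,0,0,0,0],[0.42,0.25,-0.02,0,0,0,0],[0.42,0.4,-0.03,0,0,0,0],[0.42,0.55,-0.045,0,0,0,0],[0.42,0.7,-0.055,0,0,0,0]]'
python3 look.py 5
```

```text
time: 6.55
ee_pos: [0.4949, -0.0331, 0.018]
tcp_rot: [-90.1, 0.2, 85.4]
wrist_force: [-7.7, -9.9, 13.1]
opening: 0.0495
time: 7.05
ee_pos: [0.5111, -0.0327, 0.0173]
tcp_rot: [-89.9, -0.0, 85.4]
wrist_force: [-11.8, 0.3, 14.2]
opening: 0.0502
7.1 [-8.1  0.1 10.3] [-0.08    0.0314  0.0173]
lever slope 0.002 clip~ 0.498 z@62 20.3
scene link 411 [-66.2 -26.5  10.9] [ 0.6 29.3]
side link 288 [-65.9 -28.7   8.7] [-1.3 26.8]
```

```bash
python3 -m jog '[[0.42,0.15,-0.01,0,0,0,0],[0.42,0.3,-0.023,0,0,0,0],[0.42,0.45,-0.035,0,0,0,0],[0.42,0.6,-0.047,0,0,0,0],[0.42,0.75,-0.06,0,0,0,0]]'
python3 look.py 6
```

```text
time: 7.7
ee_pos: [0.5299, -0.0341, 0.0173]
tcp_rot: [-89.9, -0.0, 85.5]
wrist_force: [-12.2, 1.6, 13.7]
opening: 0.0497
7.75 [-9.3 -0.2 10.9] [-0.0612  0.0314  0.0173]
lever slope 0.001 clip~ 0.499 z@62 20.5
scene link 340 [-48.1 -14.8  19.1] [ 0.4 29.3]
side link 265 [-48.2 -10.1  27.1] [-1.3 26.7]
```

Steady: clip is fully down at about 0.5 and the link is following, with its front at about 29. Continuing.

```bash
python3 -m jog '[[0.42,0.15,-0.01,0,0,0,0],[0.42,0.3,-0.023,0,0,0,0],[0.42,0.45,-0.035,0,0,0,0],[0.42,0.6,-0.047,0,0,0,0],[0.42,0.75,-0.06,0,0,0,0]]'
python3 look.py 7
python3 -m jog '[[0.42,0.12,-0.01,0,0,0,0],[0.42,0.24,-0.02,0,0,0,0],[0.42,0.36,-0.03,0,0,0,0],[0.42,0.46,-0.037,0,0,0,0],[0.42,0.56,-0.045,0,0,0,0]]'
python3 look.py 8
```

```text
time: 8.35
ee_pos: [0.5487, -0.0356, 0.0173]
tcp_rot: [-89.9, -0.0, 85.5]
wrist_force: [-10.2, -0.0, 12.6]
opening: 0.0496
8.4 [-9.4  0.8 12.3] [-0.0425  0.0314  0.0173]
lever slope -0.002 clip~ 0.502 z@62 20.4
scene link 343 [-29.9   2.4  48.8] [-0.1 29.3]
side link 252 [-28.8   7.4  45.1] [-1.6 26.7]
time: 9.0
ee_pos: [0.5626, -0.0367, 0.0173]
tcp_rot: [-89.9, -0.0, 85.5]
wrist_force: [-12.0, 0.3, 12.7]
opening: 0.0497
9.05 [-9.1  0.6 11.6] [-0.0286  0.0314  0.0174]
lever slope 0.0 clip~ 0.5 z@62 20.4
scene link 315 [-15.3  14.3  62.6] [ 0.2 29.5]
side link 237 [-15.3  19.   60.5] [-2.3 26.6]
```

```bash
python3 -m jog '[[0.42,0.1,-0.01,0,0,0,0],[0.42,0.2,-0.015,0,0,0,0],[0.42,0.26,-0.02,0,0,0,0],[0.42,0.26,-0.02,0,0,0,0]]'
python3 -m jog '[[0.42,0.04,0,0,0,0,0],[0.42,0.08,-0.005,0,0,0,0],[0.42,0.08,-0.005,0,0,0,0]]'
python3 look.py 9
```

```text
time: 9.55
ee_pos: [0.5694, -0.0373, 0.0174]
tcp_rot: [-89.9, -0.0, 85.5]
wrist_force: [-10.0, 1.6, 12.4]
opening: 0.0496
time: 9.85
ee_pos: [0.5712, -0.0374, 0.0174]
tcp_rot: [-89.9, -0.0, 85.5]
wrist_force: [-9.6, 1.5, 12.4]
opening: 0.0493
9.9 [-10.3   0.8  12.6] [-0.0204  0.0314  0.0174]
lever slope 0.003 clip~ 0.497 z@62 20.3
scene link 292 [-7.5 38.3 66.1] [ 0.2 29.4]
side link 232 [-7.4 28.  69.4] [-3.1 26.5]
```

```bash
python3 -m jog '[[0.42,0.04,0,0,0,0,0],[0.42,0.06,-0.005,0,0,0,0],[0.42,0.06,-0.005,0,0,0,0]]';python3 -m jog '[[0.42,0.04,0,0,0,0,0],[0.42,0.06,-0.005,0,0,0,0],[0.42,0.06,-0.005,0,0,0,0]]'
python3 look.py 10
```

```text
time: 10.3
ee_pos: [0.5713, -0.0374, 0.0173]
tcp_rot: [-89.8, -0.0, 85.5]
wrist_force: [-18.0, 1.6, 17.1]
opening: 0.0491
time: 10.6
ee_pos: [0.5715, -0.0375, 0.0173]
tcp_rot: [-89.6, -0.0, 85.4]
wrist_force: [-24.1, 2.0, 21.9]
opening: 0.0499
10.65 [-24.8   2.7  22. ] [-0.0202  0.0314  0.0172]
lever slope 0.002 clip~ 0.498 z@62 20.2
scene link 282 [-6.7 38.9 66.3] [ 0.5 29.5]
side link 233 [-7.3 27.  69. ] [-4.2 26.7]
```

The link is home: force rose from 10 to 25 N with no motion, at tool x −20 (predicted −21). Next I'll back off behind the link, then raise.

```bash
python3 -m jog '[[0.42,-0.1,0.01,0,0,0,0],[0.42,-0.25,0.02,0,0,0,0],[0.42,-0.4,0.03,0,0,0,0],[0.42,-0.4,0.03,0,0,0,0]]'
python3 look.py 11
python3 -m jog '[[0.42,0,0,0.1,0,0,0],[0.42,0,0,0.2,0,0,0],[0.42,0,0,0.3,0,0,0],[0.42,0,0,0.4,0,0,0],[0.42,0,0,0.6,0,0,0]]'
python3 -m jog '[[0.42,0,0,0.5,0,0,0],[0.42,0,0,1.5,0,0,0],[0.42,0,0,3,0,0,0],[0.42,0,0,4.5,0,0,0],[0.42,0,0,6,0,0,0]]'
python3 -m jog '[[0.42,-1,0,1,0,0,0],[0.42,-1.5,0,1,0,0,0],[0.42,-1.5,0,1,0,0,0],[0.42,-1.5,0,1,0,0,0]]'
python3 look.py 12
python3 - <<'E'
from h import *
o=bot.get_obs();T=wristT(o);im,d=grab('wrist');s=cv2.imread('pics/side12.png')[:,:,::-1]
save(np.hstack([cv2.resize(im,(400,300)),cv2.resize(s,(400,300))]),'end.png')
p=fix(wworld(T,*np.mgrid[:480,:640],d))*1000
for r in bot.regions_of('wrist','link_rear')[:3]:
    q=p[r['pixels']&(d>0)];print(r['conf'],r['point'],np.percentile(q,[1,50,99],axis=0).round(1).tolist())
for l in('screwdriver_red','fuse','terminal'):
    im,d=grab('scene');r=bot.regions_of('scene',l)
    if r: m=r[0]['pixels']&(d>0);print(l,np.median(world('scene',*np.nonzero(m),d[m]),0).round(3))
E
```

```text
time: 11.15
ee_pos: [0.5671, -0.0371, 0.0184]
tcp_rot: [-90.3, -0.0, 85.4]
wrist_force: [2.6, -0.3, 6.5]
opening: 0.0495
11.2 [ 2.9 -0.8  8. ] [-0.0245  0.0313  0.0183]
lever slope 0.04 clip~ 0.46 z@62 21.2
scene link 287 [-6.9 38.5 66.5] [ 0.3 29.4]
side link 234 [-8.  26.1 69.4] [-4.2 26.6]
time: 11.8
ee_pos: [0.5647, -0.0372, 0.031]
tcp_rot: [-89.9, 0.0, 85.4]
wrist_force: [0.2, 0.0, -0.1]
opening: 0.0495
time: 12.3
ee_pos: [0.5648, -0.0372, 0.1837]
tcp_rot: [-90.0, 0.0, 85.4]
wrist_force: [1.0, -0.3, 0.8]
opening: 0.0497
time: 12.7
ee_pos: [0.5277, -0.0372, 0.2067]
tcp_rot: [-90.0, 0.0, 85.4]
wrist_force: [0.5, -0.5, 0.5]
opening: 0.0496
12.75 [ 0.5 -0.9 -0.6] [-0.0637  0.0282  0.2062]
lever slope 0.228 clip~ 0.276 z@62 25.6
scene link 290 [-6.1 23.9 65.9] [ 0.6 29.5]
side link 214 [-8.4 22.2 68.3] [-2.4 26.7]
0.97 [22.7, 414.0] [[-228.3, 37.2, 0.8], [-213.3, 96.8, 13.2], [-193.1, 145.1, 15.1]]
0.96 [284.7, 65.2] [[-48.9, -251.2, 1.5], [3.2, -211.0, 13.3], [61.0, -174.7, 15.1]]
0.57 [304.2, 292.6] [[-10.7, -20.2, 19.3], [17.5, -1.0, 27.6], [68.5, 19.5, 29.6]]
screwdriver_red [0.556 0.088 0.023]
fuse [ 0.656 -0.172  0.024]
terminal [ 0.535 -0.166  0.02 ]
```

View pics/end.png

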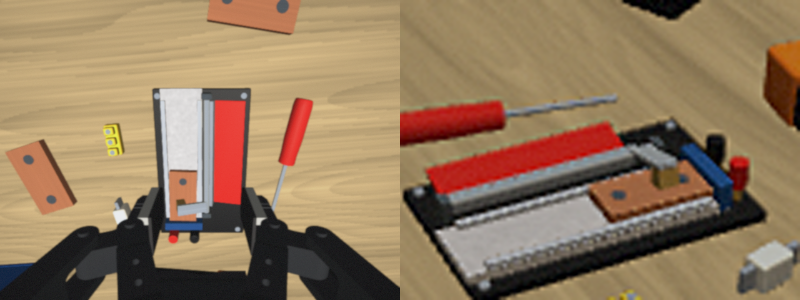

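The link is home against the blue stop (right crop, about (715,190)), with the foot clamped on it at (664,175). Clip reads about 0.276 and the tool is clear, so I'm handing in.

```bash
python3 -c "
from workcell import bot
print(bot.job_done())"
```

```text
the job is handed in; nothing more can be done
None
```

The copper link is loaded: it sits home against the blue end stop with the clip clamped on it, and I handed the job in at about 13 s of robot time. No verdict was reported.

I pressed the lever down with one fingertip, held it, and pushed the smallest link about 68 mm along its channel with the other. I then backed off about 4 mm, lifted, and moved clear.

**Last checks**
- **Lever during the push:** the clip read about 0.50 rad at every look while the link was moving.
- **Link home:** the push force rose from 10 to 25 N without the tool moving, about 1 mm from where I expected contact. In the final wrist view the link's rear end is at fixture x ≈ −10.7 mm; home is −10.
- **Clip after release:** it reads about 0.276 rad, within the 0.2 to 0.33 required.
- **Robot clear:** the wrist force is about zero.
- **Bystanders:** the red screwdriver, fuse and terminal strip are within about 2 mm of where they started. I did not re-measure the others, which the arm never went near once it was low.

**Disagreements:** the scene and side cameras put the link's rear 2 to 4 mm further forward than the wrist view. That offset was there for the whole push, so I took it as bias. While I was first lowering the lever, the tool also showed 5 to 8 N of sideways force, which I took as friction; the y part vanished once the push began.

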